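Square the seed tray into the corner of the potting tidy

ROBOT

A 6-joint arm with a two-finger parallel gripper is mounted at the origin on the work surface. World frame = base frame: x ahead of the robot, y to its left, z up, the work surface at z = 0. Lengths are in m, angles in rad, forces in N, time in s.
With the tool pointing down it reaches from about 0.25 to 0.775 m from the base axis. Payload 4 kg.
Tool frame: the origin (TCP) lies at the centre of the arm's flange, where the gripper is bolted on; the fingertips stand 199 mm ahead of it and the grasp point (between the pads) lies 180 mm ahead of it; z points along the fingers, y is the line along which they close (so a half turn about z gives the same grasp; the last joint's range is limited). The gripper opens to 94 mm and grips with 3 to 60 N. Pads are 16 mm wide; open, the fingers measure 119 mm over their backs; the gripper's body (75 mm by 177 mm) begins 78 mm behind the grasp point.
Start: joints at [1.214, 0.087, 1.371, -0, 1.684, -0.103], TCP at [0.138, 0.532, 0.405] pointing down, gripper open.
Joint ranges: [-3.1, 3.1], [-0.76, 2.03], [0.27, 2.55], [-1.08, 4.22], [0.17, 2.65], [-2.57, 2.57]. Speed limits (rad/s): [2.79, 2.79, 3.14, 3.14, 3.14, 3.14].

INTERFACE

Orientations are given as [roll, pitch, yaw] about the fixed x, y, z axes, in that order (R = Rz(yaw) Ry(pitch) Rx(roll)).
In Python, from bench import robot, eyes, models gives the robot as it stands.
- The arm moves only by the tool step_arm, never from a script. Its argument "commands" is a list that holds one entry, the list of rows, each a list of 7 numbers: the shift along the tool's x, y, z in mm, then the turn, a rotation vector about the tool's x, y, z in rad, then the finger opening in mm, from 0 to 94. In form: [[[tx, ty, tz, wx, wy, wz, gripper], ...]]. A call has 1 to 20 rows; each row shifts and turns the commanded pose from where the row before left it, along the tool's axes as they then stand; what a row does not reach is not made up. A row lasts 1/8 s, in which the tool goes at most 62.5 mm and 10.7 degrees, less where a joint would pass 70% of its speed; a pose out of reach is approached as far as the arm can. A call is refused whole if a number of a shift passes 62.5 or a number of a turn 0.188, either way. A call with a gripper value outside its range is refused whole. The fingers move at their own pace and stop on an object; the grip force is fixed at half the most. Time passes only in rows, so rows that do not move let the fingers close. It gives the time, the measured TCP pose, the force, the opening and the grip force at its end, in the units of the state.
- robot.get_obs(): the state, without advancing time (a new reading comes with each control period).
- eyes.snapshot(name): name is "side" or "top" or "wrist"; returns a dict with "color" (400x640x3 uint8, red, green, blue), "camera_matrix" (3x3 intrinsics, pixels), "eye" and "rotation" of the camera in the world; the wrist camera has in their place "tool_from_camera" (4x4, takes a point from camera to tool coordinates, whose origin is the TCP and whose axes are the flange's). Camera axes: x right, y up, looking along -z (the intrinsics and any distortion apply to the point x, -y, -z); pixel columns grow to the right and rows downward; lengths in m; the calibration is good to about 2 mm. A picture is of the moment at which its call begins: read the wrist's pose just before it. There is no depth.
- robot.close_job(): hands the job in; it is judged then, once.
Trained networks look in a picture, given as the dict that the camera call returned (one of the last four; its "shot" number tells which), for a name from the list of things; names that differ only in an ending like _2 or _b are one class to them, and where a whole thing is asked for, a point or a joint stands for the part that bears it (a point fixed in the world has none). Each returns a list of dicts, best first, with "confidence" (0 to 1); they miss things now and then, are a little off and sometimes report something else, mostly with a low value. They report only what shows in the picture. A call takes as long as a camera call.
- models.masks_of(picture, query): "mask" (400x640 bool, what is visible of it) and "xy" ([column, row] in pixels, amid what is visible of it).
- models.tip_of(picture, query): "xy" ([column, row] in pixels: a listed point, or the origin of a listed thing).
The state is a dict: "time": time; "joint_positions": joint angles; "qvel": joint speeds; "joint_torque": joint torques, N m; "tool_pos": TCP position; "ee_rot": TCP orientation; "wrist_force": force on the tool from outside, world axes, zero at the start; "wrist_torque": the same for the moment, N m; "width": finger opening in m; "finger_force": force on a finger pad.
Only numpy, scipy, OpenCV 4.12 (cv2) and the standard library are available. Lean on these libraries where they do the work, as an engineer would, in place of code of your own. Each camera call takes 0.05 s, during which the arm holds its last target. There are 200 camera calls.

TASK

The seed tray has been left askew in the potting tidy. Without gripping or lifting it, push it gently with the fingertips along the floor of the tidy into the far left corner (as seen from the robot), until it sits square there with one side flush against the back wall and one end flush against the left wall, ready to be filled. Leave the trowel, the green pot and the mister as they stand.

Things in the scene. Friction and masses are not known exactly. Their poses are not given: they have to be found in the camera images.
- seed_tray: Empty charcoal-coloured plastic half-size seed tray with 24 cells, loose, about 0.25 kg; it slides at a push of 1 to 5 N. Over its rim it measures 170 mm along its own x and 230 mm along its own y; 50 mm high. The rim is a turned-down edge 14 mm deep (36 to 50 mm above the underside), standing 6 mm proud of the walls below it. Origin: centre of its underside; z up. It lies flat on the tidy's floor, turned up to 0.35 rad from square with the tidy.
- potting_tidy: Potting tidy: shallow wooden tray fixed to the counter, 390 mm deep (its x, away from the robot) by 650 mm wide (its y, to the robot's left). Floor 6 mm thick; back wall (+x) and the two side walls are 65 mm high and 9 mm thick; the front (towards the robot) has only a lip 18 mm high over the counter. Origin: centre of its underside, on the counter. It does not move.
- tidy_corner (a point): The tidy's inner far left corner, on its floor (6 mm above the counter), where the inner faces of the back wall and of the left wall meet. Axes as the tidy's: x towards the back wall, y towards the left wall. With the seed tray home its origin lies 85 mm in front of this point and 115 mm to the right of it (x = -0.085, y = -0.115 in this frame).
- trowel: Aluminium hand trowel with a black grip, lying in the right-hand part of the tidy, 290 mm long (along its x, blade to +x), 76 mm wide, 28 mm high. Origin: on the floor under its middle. A bystander.
- green_pot: Green glazed pot, 136 mm across the rim, 118 mm high, on the counter to one side of the tidy (left or right). Origin: centre of its foot. A bystander.
- mister: Stainless steel plant mister with a twist cap and a spray head, 74 mm across, 195 mm high, on the counter to the other side of the tidy. Origin: centre of its foot. A bystander.

How it is judged:
By the outcome, as a careful person would: the job done as asked, in the order asked, and still so for the second after the job is handed in, with the robot touching nothing.
It also fails if it takes over 69 s, if anything falls off the work surface, if the arm or the gripper's body presses on something with over 40 N, if the wrist force passes 120 N, or if a joint passes its speed limit or range.

## Working session

There is one attempt and no reset: what is moved stays moved. The work goes in short steps, Python scripts to look and compute and a tool call to move; the robot and the scene stay as the last step left them, time stands still between calls to the robot, and variables do not carry over. Pictures are saved under pics/ and viewed, at most 10 in all, crops included, and the job is handed in when it is done.

Besides the shell and the picture viewer there is one more tool, called after "Emit:" as name(argument=value, ...), one argument or row to a line, values as JSON. step_arm: Moves the arm, as the interface text tells. Its arguments: {"type":"object","properties":{"commands":{"type":"array"}},"required":["commands"]}

```bash
mkdir -p pics
cat > h.py <<'E'
import numpy as np, cv2
from bench import robot, eyes, models
def world(s,xy,z):
    K=s["camera_matrix"];R=np.array(s["rotation"]);e=np.array(s["eye"])
    if R.shape!=(3,3):print("rot",R)
    d=np.linalg.inv(K)@np.array([xy[0],xy[1],1.]);d=R@np.array([d[0],-d[1],-d[2]])
    return e+d*(z-e[2])/d[2]
E
python3 - <<'E'
from h import *
for n in("top","side"):
    s=eyes.snapshot(n);cv2.imwrite(f"pics/{n}0.png",s["color"][...,::-1])
    print(n,s["eye"],np.round(s["rotation"],3).tolist(),s["camera_matrix"].tolist(),[k for k in s])
    for q in("seed_tray","trowel","green_pot","mister","tidy_corner"):
        for m in models.tip_of(s,q)[:2]:print(q,m["xy"],m["confidence"],world(s,m["xy"],0.006).round(3))
    for m in models.masks_of(s,"seed_tray")[:1]:
        c=max(cv2.findContours(m["mask"].astype(np.uint8),0,2)[0],key=cv2.contourArea)
        r=cv2.minAreaRect(c);print(m["confidence"],r,[world(s,p,.056).round(4).tolist() for p in cv2.boxPoints(r)])
o=robot.get_obs();print(o)
E
```

```text
top [0.42410247 0.01233485 1.39793773] [0.153, -0.004, -1.574] [[443.35955508001354, 0.0, 316.87045243807773], [0.0, 443.35955508001354, 201.57793651084918], [0.0, 0.0, 1.0]] ['color', 'camera_matrix', 'eye', 'rotation', 'shot']
rot [ 0.15333575 -0.00359271 -1.57440136]Traceback (most recent call last):
  File "<stdin>", line 6, in <module>
  File "h.py", line 7, in world
    return e+d*(z-e[2])/d[2]
                        ~^^^
IndexError: invalid index to scalar variable.
```

View pics/top0.png

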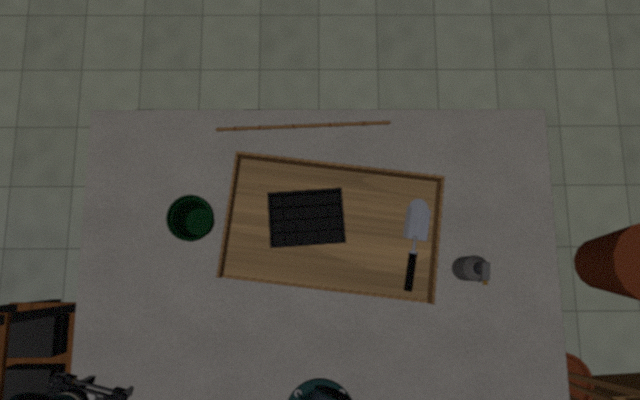

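The top view shows the tidy, slightly turned, with its far left corner near (237,155). The tray is centred near (306,217), the pot is left of the tidy and the mister right of it.

```bash
cat > h.py <<'E'
import numpy as np, cv2
from scipy.spatial.transform import Rotation as Rn
from bench import robot, eyes, models
def world(s,xy,z):
    K=s["camera_matrix"];R=Rn.from_euler("xyz",s["rotation"]).as_matrix();e=np.array(s["eye"])
    d=np.linalg.inv(K)@np.array([xy[0],xy[1],1.]);d=R@np.array([d[0],-d[1],-d[2]])
    return e+d*(z-e[2])/d[2]
def tray(s,q="seed_tray",z=.056):
    m=models.masks_of(s,q)
    if not m: print("no",q);return
    ys,xs=np.nonzero(m[0]["mask"]);c=max(cv2.findContours(m[0]["mask"].astype(np.uint8),0,2)[0],key=cv2.contourArea)[:,0]
    P=np.array([world(s,p,z)[:2] for p in c],np.float32)
    (cx,cy),(w,h),a=cv2.minAreaRect(P*1000)
    print(q,round(m[0]["confidence"],2),"c",round(cx,1),round(cy,1),"wh",round(w),round(h),"ang",round(a,2),cv2.boxPoints(((cx,cy),(w,h),a)).round().tolist())
E
python3 - <<'E'
from h import *
for n in("top","side"):
    s=eyes.snapshot(n);cv2.imwrite(f"pics/{n}1.png",s["color"][...,::-1]);print(n,s["eye"],s["rotation"])
    for q in("seed_tray","trowel","green_pot","mister","tidy_corner","potting_tidy"):
        for m in models.tip_of(s,q)[:2]:print(q,m["xy"],round(m["confidence"],2),world(s,m["xy"],0.006).round(3))
    tray(s)
    tray(s,"potting_tidy",.065)
    if n=="top":
        c=s["color"][130:320,150:520,::-1];cv2.imwrite("pics/crop.png",cv2.resize(np.clip(c*1.8,0,255).astype(np.uint8),None,fx=2.1,fy=2.1,interpolation=2))
o=robot.get_obs();print(o["tool_pos"],o["ee_rot"],o["time"],o["wrist_force"])
E
```

```text
top [0.42410247 0.01233485 1.39793773] [ 0.15333575 -0.00359271 -1.57440136]
seed_tray [304.7, 216.1] 0.67 [0.593 0.045 0.006]
trowel [412.3, 244.2] 0.86 [ 0.503 -0.292  0.006]
green_pot [200.4, 221.7] 0.72 [0.576 0.374 0.006]
mister [464.2, 268.9] 0.59 [ 0.426 -0.451  0.006]
tidy_corner [239.9, 158.0] 0.9 [0.782 0.254 0.006]
tidy_corner [461.9, 267.4] 0.28 [ 0.431 -0.444  0.006]
potting_tidy [330.0, 227.4] 0.96 [ 0.557 -0.034  0.006]
seed_tray 0.74 c 584.4 41.7 wh 171 230 ang 3.88 [[492.0, 151.0], [507.0, -79.0], [677.0, -67.0], [662.0, 162.0]]
potting_tidy 0.79 c 558.2 -37.9 wh 655 392 ang 82.76 [[322.0, -338.0], [712.0, -387.0], [794.0, 262.0], [405.0, 312.0]]
side [-0.08623484 -0.66332189  0.97582922] [ 0.79699082  0.01948663 -0.81839373]
seed_tray [310.2, 208.0] 0.85 [0.588 0.025 0.006]
trowel [372.3, 276.7] 0.88 [ 0.505 -0.31   0.006]
green_pot [245.7, 167.2] 0.58 [0.582 0.369 0.006]
mister [392.7, 329.2] 0.77 [ 0.408 -0.451  0.006]
tidy_corner [302.7, 156.4] 0.75 [0.78  0.25  0.006]
potting_tidy [317.9, 224.4] 0.89 [ 0.55  -0.048  0.006]
seed_tray 0.75 c 474.8 -310.0 wh 69 279 ang 81.79 [[332.0, -324.0], [608.0, -364.0], [618.0, -296.0], [342.0, -256.0]]
potting_tidy 0.83 c 544.0 -52.0 wh 678 419 ang 82.88 [[294.0, -362.0], [710.0, -414.0], [794.0, 258.0], [378.0, 310.0]]
[0.1381169  0.53237237 0.40472555] [3.14148937e+00 2.06196848e-05 2.88776644e+00] 1.0 [-0.11254762 -0.29625137  0.29142065]
```

View pics/crop.png

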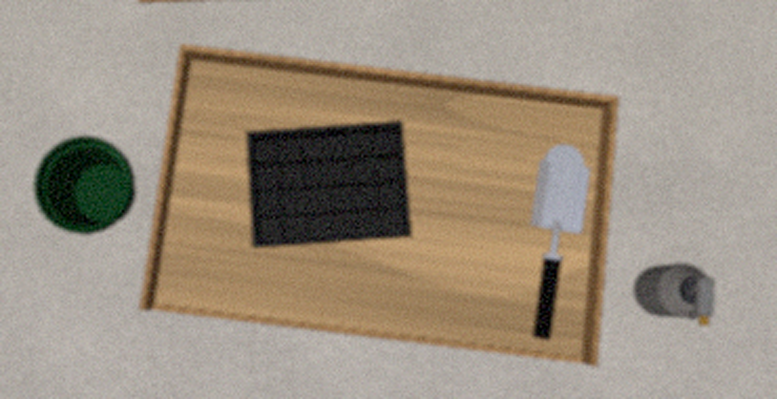

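View pics/side1.png

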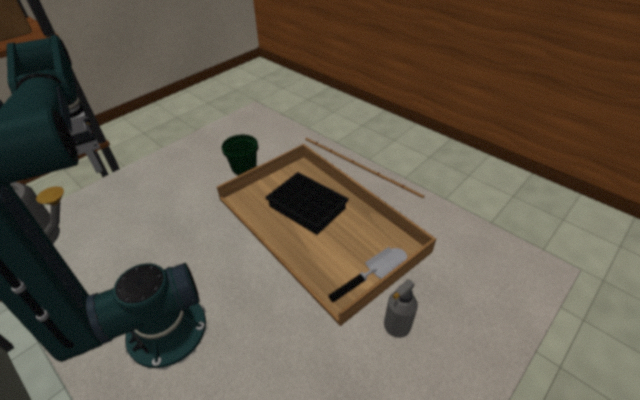

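The side view agrees: the tray lies flat and clear of the trowel. I put the corner at about (0.782, 0.253) with the tidy turned −0.126 rad. The tray centre is about (0.584, 0.042), turned +0.068. I'll push from the front first, with open fingers parallel to the back wall, then from the right end.

Emit:
step_arm(
  commands=[
    [[-30,-26,7,0,0,0,94],[-30,-26,7,0,0,0,94],[-30,-26,7,0,0,0,94],[-30,-26,7,0,0,0,94],[-30,-26,7,0,0,0,94],[-30,-26,7,0,0,0,94],[-30,-26,7,0,0,0,94],[-30,-26,7,0,0,0,94],[-30,-26,7,0,0,0,94],[-30,-26,7,0,0,0,94],[-30,-26,7,0,0,0,94],[-30,-26,7,0,0,0,94],[-30,-26,7,0,0,0,94],[-24,-33,7,0,0,0,94],[0,0,0,0,0,-0.128,94],[0,0,0,0,0,0,94],[0,0,0,0,0,0,94]],
  ],
)

```text
time: 3.12
tool_pos: [0.4456, 0.0696, 0.3068]
ee_rot: [3.141, 0.0, 3.015]
wrist_force: [-0.2, -0.2, 0.5]
width: 0.0945
finger_force: 0.0
```

Emit:
step_arm(
  commands=[
    [[0,0,20,0,0,0,94],[0,0,20,0,0,0,94],[0,0,20,0,0,0,94],[0,0,15,0,0,0,94],[0,0,10,0,0,0,94],[0,0,0,0,0,0,94],[-10,0,0,0,0,0,94],[-10,0,0,0,0,0,94],[-10,0,0,0,0,0,94],[-5,0,0,0,0,0,94],[-5,0,0,0,0,0,94],[-5,0,0,0,0,0,94],[-5,0,0,0,0,0,94],[-5,0,0,0,0,0,94],[-5,0,0,0,0,0,94],[-5,0,0,0,0,0,94],[0,0,0,0,0,0,94]],
  ],
)

```text
time: 5.25
tool_pos: [0.5108, 0.0609, 0.2218]
ee_rot: [-3.141, 0.001, 3.015]
wrist_force: [-0.4, 0.4, -0.3]
width: 0.094
finger_force: 0.0
```

Run:
```python
from h import *
s=eyes.snapshot("top");tray(s)
c=s["color"][130:320,150:520,::-1];cv2.imwrite("pics/crop2.png",cv2.resize(np.clip(c*1.8,0,255).astype(np.uint8),None,fx=2.1,fy=2.1,interpolation=2))
```

```text
seed_tray 0.95 c 607.9 28.3 wh 230 167 ang 86.41 [[517.0, -81.0], [684.0, -92.0], [698.0, 138.0], [532.0, 148.0]]
```

View pics/crop2.png

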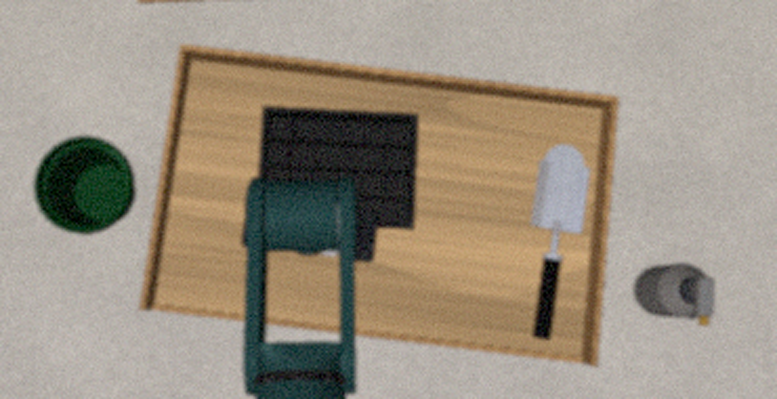

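The tray is turning clockwise to square as intended, and both bystanders and the trowel are untouched. I'll continue towards the back wall.

Emit:
step_arm(
  commands=[
    [[-5,0,0,0,0,0,94],[-5,0,0,0,0,0,94],[-5,0,0,0,0,0,94],[-5,0,0,0,0,0,94],[-5,0,0,0,0,0,94],[-5,0,0,0,0,0,94],[-5,0,0,0,0,0,94],[-5,0,0,0,0,0,94],[-5,0,0,0,0,0,94],[-5,0,0,0,0,0,94],[-5,0,0,0,0,0,94],[-2,0,0,0,0,0,94],[-2,0,0,0,0,0,94],[0,0,0,0,0,0,94]],
  ],
)

```text
time: 7.1
tool_pos: [0.5689, 0.0538, 0.2217]
ee_rot: [3.141, 0.001, 3.016]
wrist_force: [-3.0, 0.5, 0.7]
width: 0.0939
finger_force: 0.8
```

Run:
```python
from h import *
s=eyes.snapshot("top");tray(s)
print(robot.get_obs()["wrist_force"])
```

```text
seed_tray 0.69 c 658.9 14.0 wh 233 172 ang 82.65 [[559.0, -91.0], [729.0, -113.0], [759.0, 119.0], [589.0, 141.0]]
[-0.72205212  0.77916546  0.19298044]
```

Emit:
step_arm(
  commands=[
    [[-2,0,0,0,0,0,94],[-2,0,0,0,0,0,94],[-1,0,0,0,0,0,94],[0,0,0,0,0,0,94]],
  ],
)

```text
time: 7.7
tool_pos: [0.5738, 0.0531, 0.2217]
ee_rot: [3.141, 0.0, 3.016]
wrist_force: [-3.3, -0.0, 1.5]
width: 0.0941
finger_force: 1.1
```

Emit:
step_arm(
  commands=[
    [[-1,0,0,0,0,0,94],[-1,0,0,0,0,0,94],[0,0,0,0,0,0,94]],
  ],
)

```text
time: 8.07
tool_pos: [0.5755, 0.0529, 0.2217]
ee_rot: [3.142, -0.001, 3.016]
wrist_force: [-3.5, 0.3, 2.9]
width: 0.0942
finger_force: 2.0
```

Emit:
step_arm(
  commands=[
    [[-1,0,0,0,0,0,94],[-1,0,0,0,0,0,94],[0,0,0,0,0,0,94]],
  ],
)

```text
time: 8.45
tool_pos: [0.5764, 0.0528, 0.2217]
ee_rot: [-3.141, -0.005, 3.016]
wrist_force: [-10.4, 1.4, 6.1]
width: 0.0937
finger_force: 4.8
```

Emit:
step_arm(
  commands=[
    [[-1,0,0,0,0,0,94],[-1,0,0,0,0,0,94],[0,0,0,0,0,0,94]],
  ],
)

```text
time: 8.82
tool_pos: [0.5772, 0.0528, 0.2217]
ee_rot: [-3.141, -0.01, 3.016]
wrist_force: [-14.3, 0.9, 10.4]
width: 0.0939
finger_force: 7.4
```

The tray is against the back wall. I'll back off, lift, swing to the right-hand end and look.

Emit:
step_arm(
  commands=[
    [[2,0,0,0,0,0,94],[3,0,0,0,0,0,94],[10,0,0,0,0,0,94],[15,0,0,0,0,0,94],[0,0,-25,0,0,0,94],[0,0,-35,0,0,0,94],[0,0,-20,0,0,0,94],[-5,-30,0,0,0,0,94],[-20,-35,0,0,0,0,94],[-30,-35,0,0,0,0,94],[-30,-35,0,0,0,0,94],[-33,-36,0,0,0,0,94],[0,0,0,0,0,0,94]],
  ],
)

```text
time: 10.45
tool_pos: [0.6459, -0.131, 0.3005]
ee_rot: [-3.141, -0.0, 3.012]
wrist_force: [0.0, -0.2, 0.1]
width: 0.0938
finger_force: 0.0
```

Emit:
step_arm(
  commands=[
    [[0,0,0,0,0,0.15,94],[0,0,0,0,0,0.178,94],[0,0,0,0,0,0.178,94],[0,0,0,0,0,0.178,94],[0,0,0,0,0,0.178,94],[0,0,0,0,0,0.178,94],[0,0,0,0,0,0.178,94],[0,0,0,0,0,0.178,94],[0,0,0,0,0,0.175,94],[0,0,0,0,0,0,94],[0,0,0,0,0,0,94]],
  ],
)

```text
time: 11.82
tool_pos: [0.645, -0.1276, 0.3018]
ee_rot: [-3.142, -0.0, 1.448]
wrist_force: [-0.4, -0.8, -1.4]
width: 0.094
finger_force: 0.0
```

Run:
```python
from h import *
s=eyes.snapshot("top");tray(s)
c=s["color"][130:320,150:520,::-1];cv2.imwrite("pics/crop3.png",cv2.resize(np.clip(c*1.8,0,255).astype(np.uint8),None,fx=2.1,fy=2.1,interpolation=2))
```

```text
seed_tray 0.7 c 666.4 23.4 wh 214 171 ang 82.65 [[568.0, -72.0], [738.0, -94.0], [765.0, 119.0], [595.0, 141.0]]
```

View pics/crop3.png

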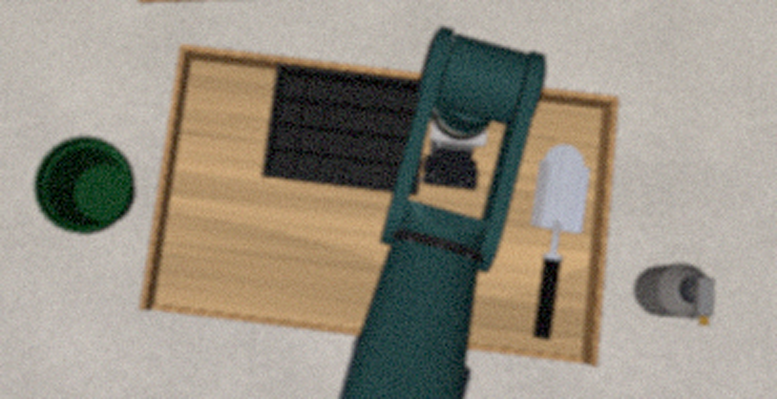

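The tray is flush with the back wall, and its left end is about 135 mm short of the left wall. I'll lower the fingers and push left.

Emit:
step_arm(
  commands=[
    [[0,0,25,0,0,0,94],[0,0,25,0,0,0,94],[0,0,20,0,0,0,94],[0,0,10,0,0,0,94],[0,0,0,0,0,0,94],[8,0,0,0,0,0,94],[5,0,0,0,0,0,94],[5,0,0,0,0,0,94],[5,0,0,0,0,0,94],[5,0,0,0,0,0,94],[5,0,0,0,0,0,94],[5,0,0,0,0,0,94],[5,0,0,0,0,0,94],[5,0,0,0,0,0,94],[5,0,0,0,0,0,94],[5,0,0,0,0,0,94],[5,0,0,0,0,0,94],[5,0,0,0,0,0,94],[5,0,0,0,0,0,94],[0,0,0,0,0,0,94]],
  ],
)

```text
time: 14.42
tool_pos: [0.6547, -0.055, 0.2213]
ee_rot: [-3.141, -0.002, 1.445]
wrist_force: [0.9, -0.3, -0.2]
width: 0.0937
finger_force: 0.3
```

Run:
```python
from h import *
s=eyes.snapshot("top");tray(s)
```

```text
seed_tray 0.86 c 675.0 100.2 wh 175 174 ang 83.23 [[578.0, 24.0], [751.0, 3.0], [772.0, 177.0], [599.0, 197.0]]
```

Emit:
step_arm(
  commands=[
    [[5,0,0,0,0,0,94],[5,0,0,0,0,0,94],[5,0,0,0,0,0,94],[5,0,0,0,0,0,94],[5,0,0,0,0,0,94],[5,0,0,0,0,0,94],[5,0,0,0,0,0,94],[5,0,0,0,0,0,94],[5,0,0,0,0,0,94],[5,0,0,0,0,0,94],[5,0,0,0,0,0,94],[5,0,0,0,0,0,94],[5,0,0,0,0,0,94],[3,0,0,0,0,0,94],[3,0,0,0,0,0,94],[2,0,0,0,0,0,94],[2,0,0,0,0,0,94],[0,0,0,0,0,0,94]],
  ],
)

```text
time: 16.77
tool_pos: [0.6641, 0.0188, 0.2217]
ee_rot: [3.141, -0.001, 1.445]
wrist_force: [0.1, -0.5, 0.1]
width: 0.0943
finger_force: 0.3
```

Emit:
step_arm(
  commands=[
    [[2,0,0,0,0,0,94],[1,0,0,0,0,0,94],[1,0,0,0,0,0,94],[0,0,0,0,0,0,94]],
  ],
)

```text
time: 17.27
tool_pos: [0.6646, 0.0226, 0.2217]
ee_rot: [3.142, -0.0, 1.445]
wrist_force: [-1.6, -0.9, -0.6]
width: 0.0936
finger_force: 0.7
```

Emit:
step_arm(
  commands=[
    [[1,0,0,0,0,0,94],[1,0,0,0,0,0,94],[0,0,0,0,0,0,94]],
  ],
)

```text
time: 17.65
tool_pos: [0.6648, 0.0236, 0.2218]
ee_rot: [3.142, 0.002, 1.445]
wrist_force: [-1.3, -4.8, 1.0]
width: 0.094
finger_force: 2.5
```

Emit:
step_arm(
  commands=[
    [[1,0,0,0,0,0,94],[1,0,0,0,0,0,94],[0,0,0,0,0,0,94]],
  ],
)

```text
time: 18.02
tool_pos: [0.6649, 0.0242, 0.2218]
ee_rot: [-3.141, 0.006, 1.444]
wrist_force: [-2.7, -8.1, 1.2]
width: 0.0938
finger_force: 4.5
```

Emit:
step_arm(
  commands=[
    [[1,0,0,0,0,0,94],[1,0,0,0,0,0,94],[0,0,0,0,0,0,94]],
  ],
)

```text
time: 18.4
tool_pos: [0.6651, 0.0249, 0.2218]
ee_rot: [-3.141, 0.009, 1.444]
wrist_force: [-3.6, -12.4, 1.3]
width: 0.0941
finger_force: 6.6
```

The tray is seated against the left wall. I'll back off, lift and check.

Emit:
step_arm(
  commands=[
    [[-2,0,0,0,0,0,94],[-5,0,0,0,0,0,94],[-15,0,0,0,0,0,94],[-18,0,0,0,0,0,94],[0,0,-30,0,0,0,94],[0,0,-40,0,0,0,94],[-30,0,-30,0,0,0,94],[-40,-30,-20,0,0,0,94],[-40,-30,0,0,0,0,94],[0,0,0,0,0,0,94],[0,0,0,0,0,0,94]],
  ],
)

```text
time: 19.77
tool_pos: [0.5869, -0.1132, 0.3417]
ee_rot: [3.141, -0.001, 1.444]
wrist_force: [0.0, -0.5, -1.2]
width: 0.0937
finger_force: 0.0
```

Run:
```python
from h import *
s=eyes.snapshot("top");tray(s)
a=s["color"][140:235,210:370,::-1]
cv2.imwrite("pics/crop4.png",cv2.resize(np.clip(a*2.,0,255).astype(np.uint8),None,fx=5,fy=5,interpolation=2))
```

```text
seed_tray 0.62 c 681.9 148.8 wh 230 172 ang 82.83 [[582.0, 45.0], [753.0, 24.0], [782.0, 252.0], [611.0, 274.0]]
```

View pics/crop4.png

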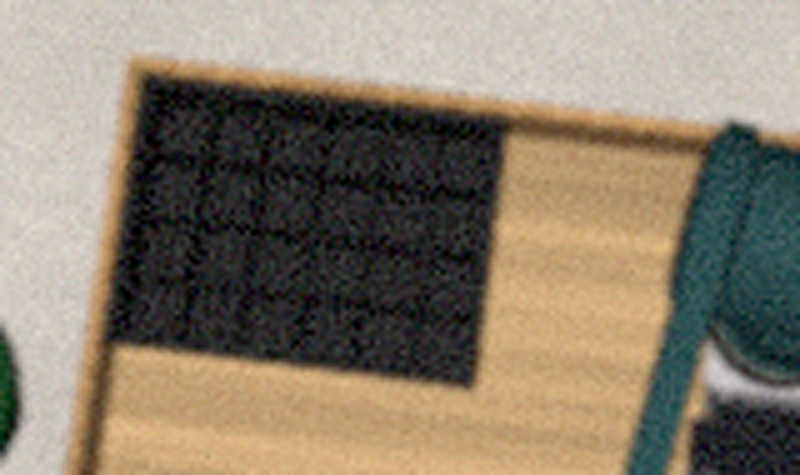

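The tray looks home and square at both walls. I'll give the front a light second nudge to take up any gap at the back wall.

Emit:
step_arm(
  commands=[
    [[30,-19,0,0,0,-0.0,94],[40,-19,0,0,0,0,94],[40,-19,0,0,0,0,94],[40,0,0,0,0,0,94],[40,0,0,0,0,0,94],[40,0,0,0,0,0,94],[37,0,0,0,0,0,94],[0,0,0,0,0,-0.15,94],[0,0,0,0,0,-0.178,94],[0,0,0,0,0,-0.178,94],[0,0,0,0,0,-0.178,94],[0,0,0,0,0,-0.178,94],[0,0,0,0,0,-0.178,94],[0,0,0,0,0,-0.178,94],[0,0,0,0,0,-0.178,94],[0,0,0,0,0,-0.175,94],[0,0,0,0,0,0,94],[0,0,0,0,0,0,94]],
  ],
)

```text
time: 22.12
tool_pos: [0.5641, 0.1599, 0.3414]
ee_rot: [3.141, -0.0, 3.014]
wrist_force: [-0.3, -0.1, -0.4]
width: 0.0938
finger_force: 0.0
```

Emit:
step_arm(
  commands=[
    [[0,0,30,0,0,0,94],[0,0,30,0,0,0,94],[0,0,30,0,0,0,94],[0,0,20,0,0,0,94],[0,0,10,0,0,0,94],[0,0,0,0,0,0,94],[-5,0,0,0,0,0,94],[-5,0,0,0,0,0,94],[-5,0,0,0,0,0,94],[-4,0,0,0,0,0,94],[-3,0,0,0,0,0,94],[-2,0,0,0,0,0,94],[0,0,0,0,0,0,94]],
  ],
)

```text
time: 23.75
tool_pos: [0.5878, 0.1562, 0.2216]
ee_rot: [3.142, -0.0, 3.016]
wrist_force: [0.2, -0.1, 0.6]
width: 0.094
finger_force: 0.0
```

Emit:
step_arm(
  commands=[
    [[-1,0,0,0,0,0,94],[-1,0,0,0,0,0,94],[0,0,0,0,0,0,94]],
  ],
)

```text
time: 24.12
tool_pos: [0.589, 0.1561, 0.2216]
ee_rot: [-3.141, -0.003, 3.016]
wrist_force: [-5.3, 0.1, 2.6]
width: 0.0936
finger_force: 2.7
```

Emit:
step_arm(
  commands=[
    [[-1,0,0,0,0,0,94],[-1,0,0,0,0,0,94],[0,0,0,0,0,0,94]],
  ],
)

```text
time: 24.5
tool_pos: [0.5898, 0.1561, 0.2216]
ee_rot: [-3.141, -0.008, 3.016]
wrist_force: [-10.3, 0.5, 6.7]
width: 0.0939
finger_force: 5.2
```

It is firm straight away, so the back is flush. I'll retreat and take a final look.

Emit:
step_arm(
  commands=[
    [[2,0,0,0,0,0,94],[5,0,0,0,0,0,94],[15,0,0,0,0,0,94],[20,0,0,0,0,0,94],[0,0,-30,0,0,0,94],[0,0,-40,0,0,0,94],[0,-30,-40,0,0,0,94],[20,-40,-10,0,0,0,94],[30,-40,0,0,0,0,94],[30,-40,0,0,0,0,94],[30,-40,0,0,0,0,94],[0,0,0,0,0,0,94],[0,0,0,0,0,0,94]],
  ],
)

```text
time: 26.12
tool_pos: [0.4171, -0.0134, 0.3419]
ee_rot: [3.141, 0.002, 3.016]
wrist_force: [0.0, -0.3, 0.3]
width: 0.0941
finger_force: 0.0
```

Run:
```python
from h import *
s=eyes.snapshot("top");tray(s)
for q in("trowel","green_pot","mister"):print(q,models.tip_of(s,q)[0]["xy"])
a=s["color"][140:235,210:370,::-1]
cv2.imwrite("pics/crop5.png",cv2.resize(np.clip(a*2.,0,255).astype(np.uint8),None,fx=5,fy=5,interpolation=2))
```

```text
seed_tray 0.64 c 683.4 147.8 wh 234 175 ang 82.82 [[582.0, 43.0], [755.0, 21.0], [785.0, 253.0], [611.0, 275.0]]
trowel [411.6, 244.0]
green_pot [202.3, 223.0]
mister [461.5, 266.6]
```

View pics/crop5.png

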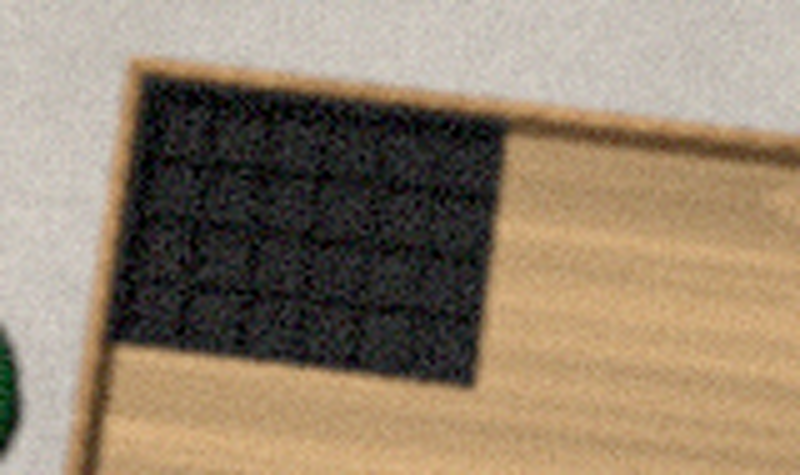

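The tray sits square in the corner, flush with both walls, and the bystanders have not moved.

```bash
python3 -c "
from bench import robot
print(robot.close_job())"
```

```text
the job is handed in; nothing more can be done
None
```

The seed tray now sits square in the tidy's far left corner, flush against the back and left walls; the trowel, pot and mister were not touched, and the job is handed in at about 26 s of the 69 s allowed.

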